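# Close the split specimen mould and hold it shut

### The arm

A 6-joint arm with a two-finger parallel gripper is mounted at the origin on a cart in front of the work surface, level with it; the furniture and walls round the work are solid. World frame = base frame: x ahead of the robot, y to its left, z up, the work surface at z = 0. Lengths are in m, angles in degrees, forces in N, time in s.
With the tool pointing down it reaches from about 0.325 to 0.775 m from the base axis. Payload 5.5 kg.
Tool frame: the origin (TCP) lies at the centre of the arm's flange, where the gripper is bolted on; the fingertips stand 182 mm ahead of it and the grasp point (between the pads) lies 163 mm ahead of it; z points along the fingers, y is the line along which they close (so a half turn about z gives the same grasp; the last joint's range is limited). The gripper opens to 88 mm and grips with 3 to 60 N. Pads are 20 mm wide; open, the fingers measure 115 mm over their backs; the gripper's body (75 mm by 178 mm) begins 61 mm behind the grasp point.
Start: joints at [-3.249, 5.22, 70.514, -0, 104.267, -3.249], TCP at [0.6, -0, 0.405] pointing down, gripper open.
Joint ranges: [-164.24, 164.24], [-49.07, 125.15], [9.68, 141.18], [-86.29, 266.29], [3.28, 154.24], [-151.56, 151.56]. Speed limits (degrees/s): [147.25, 147.25, 172.46, 180, 180, 180].

### API

Orientations are given as [roll, pitch, yaw] about the fixed x, y, z axes, in that order (R = Rz(yaw) Ry(pitch) Rx(roll)).
In Python, from station import r gives the robot as it stands. The module is installed in compiled form; this text tells all that it offers. Calls block until the motion is done:
- r.reach(position, orientation): joint-space move of the TCP to a pose.
- r.servo_line(position, rotation=None, speed=0.15): straight line of the TCP; rotation=None keeps the orientation; speed is the mean speed in m/s.
- r.move_joints(angles): joint-space move.
- r.let_go() and r.grab(squeeze=None): open the fingers fully, or close them until they stop; squeeze is the grip in N (None keeps the last).
- r.wait(seconds).
- r.inverse_kinematics(position, orientation): joint angles nearest the present ones, or None.
- r.sense(): the state.
- r.snapshot(name): name is "scene" or "side" or "wrist"; returns a dict with "frame" (384x512x3 uint8, red, green, blue), "fx", "fy", "cx", "cy" (pixels), "dist_coeffs" ([k1, k2, p1, p2, k3] as OpenCV has them; the pictures are not rectified), "R" (3x3) and "t" (3): a world point X has camera coordinates R X + t. Camera axes: x right, y down, z forward; pixel columns grow to the right and rows downward; lengths in m; the calibration is good to about 2 mm. A picture is of the moment at which its call begins. There is no depth.
A pose or a line that the arm cannot do raises r.IKError and nothing moves.
- r.hand_in(): hands the job in; it is judged then, once.
The state is a dict: "clock": time; "joints": joint angles; "joint_vel": joint speeds; "joint_torque": joint torques, N m; "tcp_pos": TCP position; "orientation": TCP orientation; "contact_force": force on the tool from outside, world axes, zero at the start; "torque": the same for the moment, N m; "opening": finger opening in m; "gripper_force": force on a finger pad.
Only numpy, scipy, OpenCV 4.12 (cv2) and the standard library are available. Lean on these libraries where they do the work, as an engineer would, in place of code of your own. Each camera call takes 0.05 s, during which the arm holds its last target. There are 200 camera calls.

### The job

Lift the loose upper half of the split mould out of the blue parts bin by its black bar and set it on the two dowels of the lower half, the big hole over the big dowel so that the red dots meet at the same corner. Press it down against the sprung brass ejector until the two halves meet face to face, and finish while still gripping the bar and holding the mould shut; do not let go. Leave the timer, slide box and loupe where they are.

Things in the scene. Friction and masses are not known exactly. Their poses are not given: they have to be found in the camera images.
- upper_mould: loose upper half: aluminium block 90 (x) x 56 (y) x 18 mm, 0.2 to 0.3 kg, flat in the bin, right way up. Origin: centre of its underside, z up. Black grip bar on its top's middle: 36 mm along x, 14 thick in y, 18 to 48 mm above the underside. Holes right through at x = +31 mm (14 mm wide) and x = -31 mm (10 mm wide), y = 0. Red dot on top at the +x +y corner
- grip_bar (a point): point inside the upper half's black grip bar, on its middle, 37 mm above the underside (11 mm below the bar's top); axes as the upper half's
- big_hole (a point): centre of the upper half's big hole, at its underside (x = +31 mm of the upper half)
- lower_mould: lower half, bolted down: aluminium block 90 (x) x 56 (y) mm on a dark plate 134 x 100 x 8 mm. Origin: centre of the plate's underside, z up. Its top (parting face) is 30 mm above. Steel dowels with tapered noses stand 16 mm above it at x = +31 mm (12 mm thick) and x = -31 mm (8 mm), y = 0. Red dot at the +x +y corner. Closed, both halves' axes point the same way
- parting_face (a point): centre of the lower half's parting face; the upper half's origin comes here when the mould is closed
- big_dowel (a point): foot of the 12 mm dowel, on the parting face
- ejector (a joint): brass ejector disc, 31 mm across, in the middle of the lower half; 0 = sprung out, 6 mm proud of the parting face; 0.006 = pushed in flush (the mould shut). Its spring pushes up with 4 N at 0 and about 9 N at 0.006, so the upper half alone does not shut the mould: it takes about 7 N more (up to 15 N if it rubs on a dowel), and the ejector lifts it again if let go
- parts_bin: open blue plastic bin 200 (x) x 160 (y) x 40 mm high, walls and floor 4 mm thick, loose, 0.7 kg. Origin: centre of its underside. Only the upper half lies in it
- timer: white kitchen-type timer, 60 x 70 x 23 mm, bystander; origin: centre of its underside
- slide_box: blue box of slides, 35 x 86 x 31 mm, bystander; origin: centre of its underside
- loupe: grey metal magnifier, 40 mm across, 36 mm high, bystander; origin: centre of its underside
Mind the look-alikes: they are no part of the job. Of the things shaped like the upper_mould, the aluminium one is meant.

How it is judged:
By the outcome, as a careful person would: the job done as asked, in the order asked, and still so for the second after the job is handed in, while the arm keeps its last pose, push and grip.
It also fails if it takes over 35 s, if anything falls off the work surface, if the arm or the gripper's body presses on something with over 40 N, if the wrist force passes 120 N, or if a joint passes its speed limit or range.

## Working session

There is one attempt and no reset: what is moved stays moved. The work goes in short steps, each a Python script; the robot and the scene stay as the last script left them, time stands still between calls to the robot, and variables do not carry over. Pictures are saved under pics/ and viewed, at most 10 in all, crops included, and the job is handed in when it is done.

```bash
mkdir -p pics; python3 - <<'E'
from station import r
import cv2,numpy as np,pickle
D={}
for n in("scene","side","wrist"):
    s=r.snapshot(n);D[n]=s
    print(n,s["fx"],s["cx"],s["cy"],np.round(s["dist_coeffs"],3),np.round(-np.array(s["R"]).T@s["t"],3))
pickle.dump(D,open("d0.pkl","wb"))
a=[cv2.cvtColor(D[n]["frame"],cv2.COLOR_RGB2BGR) for n in D]
cv2.imwrite("pics/a.png",cv2.resize(a[0],(784,588),interpolation=cv2.INTER_CUBIC))
cv2.imwrite("pics/b.png",cv2.resize(np.hstack(a[1:]),(800,300)))
s=r.sense();print(s)
E
```

```text
scene 462.47319418607896 258.4131848448054 190.2172630774643 [0.048 0.    0.    0.    0.   ] [ 0.047 -1.002  1.002]
side 445.02320551645863 260.8494147196195 183.78867245884743 [-0.083  0.     0.     0.     0.   ] [ 0.26  -1.088  0.705]
wrist 274.3032778653049 254.1792518997874 196.31998461705328 [-0.052  0.     0.     0.     0.   ] [0.601 0.068 0.382]
{'clock': 0.15, 'joints': array([-3.24965079e+00,  5.25537518e+00,  7.05662130e+01, -1.15782185e-03,
        1.04267615e+02, -3.24888753e+00]), 'joint_vel': array([ 0.08331662, -0.19486501, -0.03310918,  0.03581528,  0.0511309 ,
        0.0273814 ]), 'joint_torque': array([ 1.35033202e-03, -4.47044814e+01, -4.06907630e+01,  6.99103042e-02,
        2.74600578e-02, -1.16549641e-04]), 'tcp_pos': array([ 6.00053312e-01, -1.83504432e-05,  4.03741876e-01]), 'orientation': array([-1.79910877e+02, -3.93468797e-03,  8.99989492e+01]), 'contact_force': array([-0.96609669,  0.50502097,  0.36370194]), 'torque': array([ 0.00313937, -0.08248575, -0.00293904]), 'gripper_force': 0.0, 'opening': 0.08775740041385378}
```

View pics/a.png

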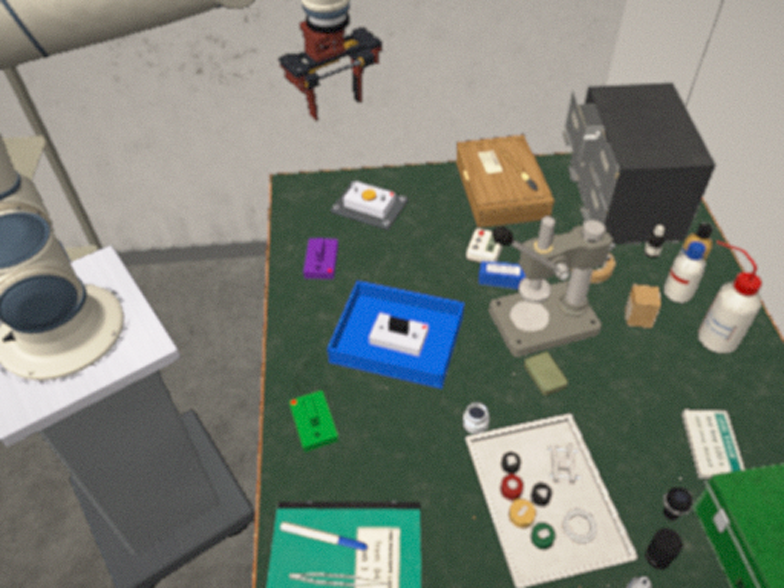

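View pics/b.png

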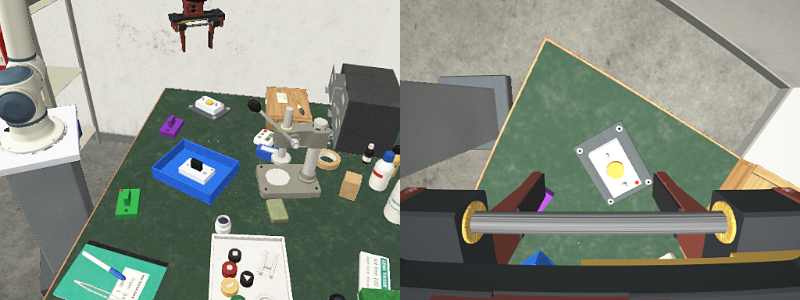

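In the scene view the candidates shaped like the upper half are purple at (320,257), green at (313,418), and the aluminium one in the blue bin at (400,332). The aluminium one in the bin fits the description. The lower half, with its brass disc, is at (370,200) in the scene view and at (615,170) in the wrist view.

Next I'll get rough positions, then take close-up wrist views of both halves.

```bash
cat > h.py <<'E'
import cv2,numpy as np
def ray(s,uv,z):
    uv=np.asarray(uv,float).reshape(-1,1,2)
    K=np.array([[s["fx"],0,s["cx"]],[0,s["fy"],s["cy"]],[0,0,1]])
    n=cv2.undistortPoints(uv,K,np.array(s["dist_coeffs"],float))[:,0]
    R=np.array(s["R"]);c=-R.T@np.array(s["t"])
    d=np.c_[n,np.ones(len(n))]@R
    return (c+d*((z-c[2])/d[:,2])[:,None])[:,:2]
def save(n,im,sz=None):
    im=cv2.cvtColor(im,cv2.COLOR_RGB2BGR)
    cv2.imwrite("pics/"+n,cv2.resize(im,sz,interpolation=cv2.INTER_CUBIC) if sz else im)
E
python3 - <<'E'
from h import *;import pickle
D=pickle.load(open("d0.pkl","rb"))
f=512/784
print(ray(D["scene"],np.array([[400,325],[423,327]])*f,[.04]*2 and .04),ray(D["side"],np.array([[197,172]])*1.28,.03))
print(ray(D["scene"],np.array([[369,195]])*f,.033),ray(D["wrist"],np.array([[215,170]])*1.28,.033))
w=D["wrist"];print(np.round(w["R"],3))
E
```

```text
[[ 0.47876758 -0.37573571]
 [ 0.5083195  -0.40259515]] [[ 0.47251568 -0.39577955]]
[[ 0.62797074 -0.05610624]] [[ 0.62848887 -0.05137345]]
[[ 1.    -0.001 -0.002]
 [-0.    -0.969  0.249]
 [-0.002 -0.249 -0.969]]
```

```bash
python3 - <<'E'
from h import *;import pickle
from station import r
D={}
for n,p in(("low",[.628,-.005,.36]),("up",[.475,-.345,.38])):
    r.reach(p,[180,0,90]);r.wait(.3);D[n]=r.snapshot("wrist");s=r.sense();print(s["clock"],s["tcp_pos"],s["orientation"])
pickle.dump(D,open("d1.pkl","wb"))
c=[cv2.resize(D[n]["frame"][60:330,90:450],(400,300),interpolation=cv2.INTER_CUBIC) for n in D]
c=[cv2.resize(D[n]["frame"][40:340,56:456],(400,300)) for n in D]
save("c.png",np.hstack(c))
E
```

```text
0.825 [ 0.62774091 -0.00488593  0.36168401] [1.79862441e+02 7.57272387e-03 9.00079872e+01]
2.5667 [ 0.47540168 -0.34450687  0.37990038] [-1.79996445e+02 -9.05614414e-03  9.00580363e+01]
```

View pics/c.png

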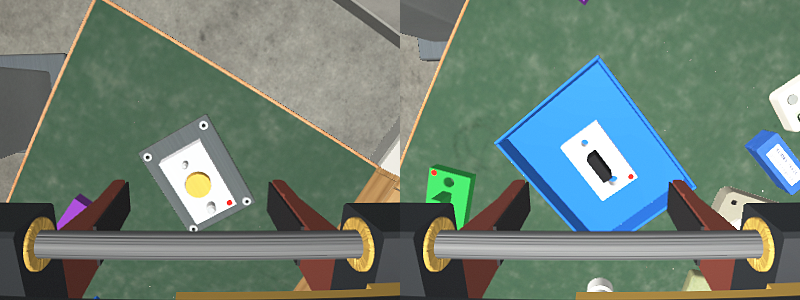

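Both close-up views are clear. On the left, the lower half has its red dot at (229,202) and the big dowel at about (210,208). On the right, the aluminium upper half in the blue bin has its black bar at (599,164) and its red dot at (631,176). Next I'll measure the faces, dots and disc.

```bash
cat >> h.py <<'E'
def blobs(m,n=1,amin=15):
    k,l,st,ce=cv2.connectedComponentsWithStats(m.astype(np.uint8))
    o=[i for i in np.argsort(-st[1:,4])+1 if st[i,4]>=amin][:n]
    return [(ce[i],st[i,4],l==i) for i in o]
def analyse(s,near,zt,roi=70):
    im=s["frame"].astype(int);R,G,B=im[...,0],im[...,1],im[...,2]
    yy,xx=np.mgrid[:384,:512];N=(abs(xx-near[0])<roi)&(abs(yy-near[1])<roi)
    out={}
    white=(im.min(2)>190)&(im.max(2)-im.min(2)<40)&N
    b=blobs(white)[0]
    c=cv2.findContours(b[2].astype(np.uint8),0,1)[0];c=max(c,key=len)[:,0]
    w=ray(s,c,zt);rc=cv2.minAreaRect((w*1000).astype(np.float32));out["rect_mm"]=np.array([*rc[0],*rc[1],rc[2]])
    red=(R>150)&(G<110)&(B<110)&N
    out["red"]=ray(s,[q[0] for q in blobs(red,1,4)],zt)[0]*1000
    br=(R>170)&(G>130)&(B<120)&N
    if blobs(br): out["brass"]=ray(s,[blobs(br)[0][0]],zt+.006)[0]*1000; out["brass_n"]=blobs(br)[0][1]
    dk=(im.max(2)<60)&N
    for q in blobs(dk,2):
        c=cv2.findContours(q[2].astype(np.uint8),0,1)[0][0][:,0]
        rc=cv2.minAreaRect((ray(s,c,zt+.03)*1000).astype(np.float32));out["dark%d"%q[1]]=np.array([*rc[0],*rc[1],rc[2]])
    return {k:np.round(v,1) for k,v in out.items()}
E
python3 - <<'E'
from h import *;import pickle
D=pickle.load(open("d1.pkl","rb"))
print(analyse(D["low"],(254,225),.03));print(analyse(D["up"],(255,203),.022))
c=[cv2.resize(D[n]["frame"][v-50:v+50,u-50:u+50],(400,400),interpolation=cv2.INTER_CUBIC) for n,u,v in(("low",254,225),("up",255,203))]
save("d.png",np.hstack(c))
E
```

```text
{'rect_mm': array([628.4, -50.1,  56.9,  93.4,  29.7]), 'red': array([667.4, -74.9]), 'brass': array([628.6, -49.8]), 'brass_n': np.int32(477), 'dark16': array([552.6, -63.3,  18.1,   0. ,  86.1])}
{'rect_mm': array([ 477.3, -370. ,   57.1,   91.4,   36.4]), 'red': array([ 517.9, -389.4]), 'dark186': array([ 477.6, -367. ,   15.3,   38. ,   36.1]), 'dark17': array([ 560.7, -416.5,    1.2,   18.5,    3.9])}
```

View pics/d.png

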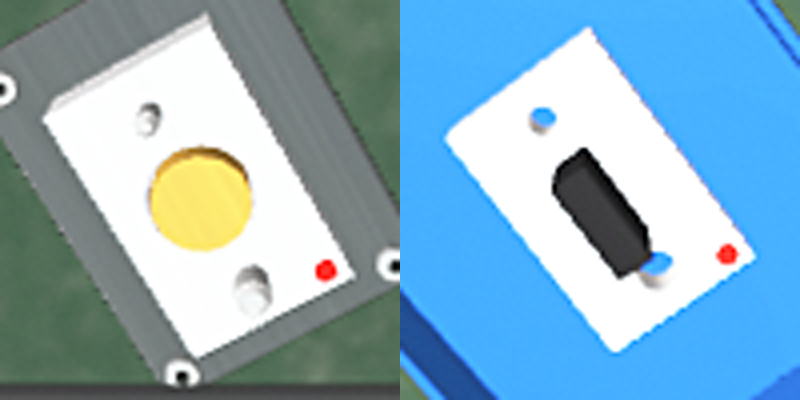

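Both halves measured consistently: lower yaw about -60.3°, upper yaw about -53.6°, and each dot at about (39.5, 21.3) mm in its own frame. To cancel hand-eye bias, I'll view each half close-up from two opposite wrist yaws.

```bash
python3 - <<'E'
from h import *;import pickle
from station import r
D0=pickle.load(open("d0.pkl","rb"));f=512/784
for z in(.1,.15):print("scope",ray(D0["scene"],np.array([[530,265],[545,230],[600,235]])*f,z).round(3).tolist())
D={}
for n,(x,y),yaw in(("up1",(.478,-.370),126.4),("low1",(.629,-.0515),119.7),("low2",(.629,-.0515),-60.3),("up2",(.478,-.370),-53.6)):
    z=.31
    try:r.reach([x,y,z+.03],[180,0,yaw]);
    except r.IKError as e: print(n,"IK");continue
    r.wait(.25);s=r.snapshot("wrist");D[n]=s
    c=r.sense();print(n,c["clock"],c["tcp_pos"].round(4),c["orientation"].round(2),c["joints"].round(0))
    K=np.array([[s["fx"],0,s["cx"]],[0,s["fy"],s["cy"]],[0,0,1.]])
    p=cv2.projectPoints(np.array([[x,y,.03]]),cv2.Rodrigues(np.array(s["R"]))[0],np.array(s["t"],float),K,np.array(s["dist_coeffs"]))[0].ravel()
    try:print(p,analyse(s,p,.03 if n[0]=="l" else .022,85))
    except Exception as e:print(e)
pickle.dump(D,open("d2.pkl","wb"))
save("e.png",cv2.resize(np.vstack([np.hstack([D[a]["frame"],D[b]["frame"]]) for a,b in(("up1","low1"),("up2","low2"))]),(800,600)) if len(D)==4 else s["frame"])
E
```

```text
scope [[0.711, -0.439], [0.792, -0.39], [0.862, -0.458]]
scope [[0.674, -0.47], [0.751, -0.424], [0.817, -0.488]]
up1 3.5417 [ 0.4781 -0.3698  0.3406] [1.7999e+02 5.0000e-02 1.2638e+02] [-41.   6.  77.   0.  98. -77.]
[253.15031428 189.73723358] {'rect_mm': array([ 477. , -370.4,   56.4,   90.1,   36.4]), 'red': array([ 517.9, -390. ]), 'dark583': array([ 446.6, -463.9,   17.2,   57.2,   31.5]), 'dark514': array([ 578.5, -366.9,   15.1,   56.9,   41.1])}
low1 5.1667 [ 0.6289 -0.0524  0.34  ] [180.     0.   119.63] [ -8.  10.  72.  -0.  98. -37.]
[253.94289188 189.37068543] {'rect_mm': array([628.7, -51.2,  56.9,  89.7,  29.6]), 'red': array([667.1, -75.4]), 'brass': array([622.6, -39.5]), 'brass_n': np.int32(45), 'dark589': array([ 586.6, -137.2,   16.6,   55.3,   24.7]), 'dark521': array([724. , -59.3,  15.6,  55.1,  34.3])}
low2 8.1167 [ 0.629  -0.0515  0.34  ] [ 1.80e+02  1.00e-02 -6.03e+01] [ -8.  10.  72.   0.  98. 143.]
[255.13802426 190.70684115] {'rect_mm': array([629.8, -52.5,  56.9,  90.9,  29.7]), 'red': array([667.6, -75.6]), 'brass': array([638.1, -62.7]), 'brass_n': np.int32(44), 'dark600': array([534.9, -45. ,  17.7,  55.3,  34.5]), 'dark518': array([672.2,  33.1,  14.6,  55.1,  24.9])}
up2 9.7417 [ 0.4785 -0.3694  0.34  ] [-180.      0.    -53.53] [-41.   6.  77.   0.  98. 103.]
[256.03168874 190.57877415] {'rect_mm': array([ 477.6, -371.1,   56.1,   88.7,   36.4]), 'red': array([ 518.6, -390.1]), 'dark640': array([ 379.9, -372.8,   19.3,   57.2,   41.4]), 'dark491': array([ 511. , -276.1,   13.9,   56.6,   31.8])}
```

View pics/e.png

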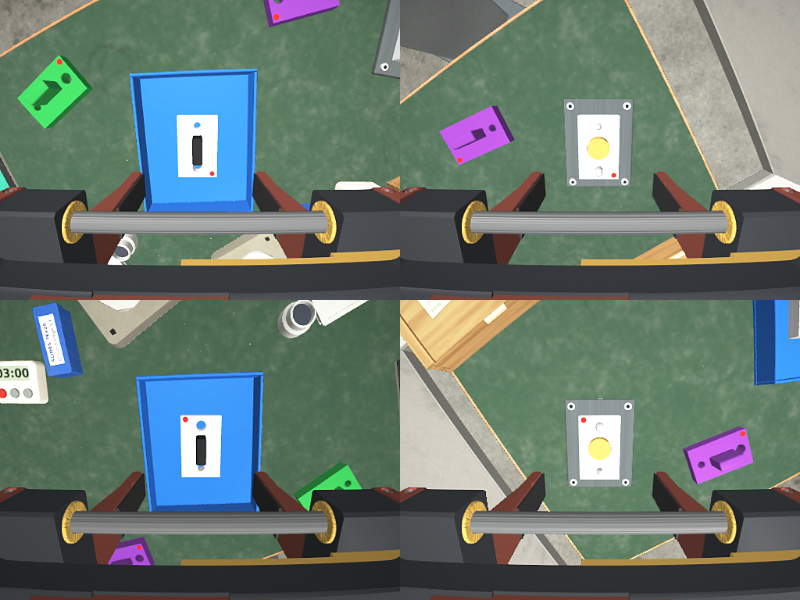

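Bias is under 1 mm. Averaged, the lower half is at (629.2, -51.8) mm with yaw -60.3°, and the upper half is at (477.4, -370.8) mm with yaw -53.6°. The view confirms that only the aluminium half lies in the blue bin, with its bar at about (197,150) top left. Time to grasp.

```bash
python3 - <<'E'
from h import *
from station import r
x,y=.4774,-.3708;o=[180,0,-53.6]
r.servo_line([x,y,.25],o,speed=.12)
r.servo_line([x,y,.206],o,speed=.05)
print(r.sense()["contact_force"].round(1))
r.grab(45);r.wait(.2);s=r.sense();print(s["clock"],s["opening"],s["gripper_force"],s["contact_force"].round(1),s["tcp_pos"].round(4))
r.servo_line([x,y,.30],o,speed=.12)
r.wait(.2);s=r.sense();print(s["clock"],s["opening"],s["gripper_force"],s["contact_force"].round(1),s["tcp_pos"].round(4))
r.reach([.6292,-.0518,.29],[180,0,-60.3]);r.wait(.2);s=r.sense();print(s["clock"],s["tcp_pos"].round(4),s["orientation"].round(2),s["contact_force"].round(1))
a=r.snapshot("scene")["frame"];b=r.snapshot("side")["frame"];w=r.snapshot("wrist")["frame"]
save("f.png",np.hstack([cv2.resize(a[40:240,150:310],(266,332),interpolation=2),cv2.resize(b[60:260,190:350],(266,332),interpolation=2),cv2.resize(w[100:340,160:352],(266,332),interpolation=2)]))
E
```

```text
[-0.2  0.5 -0.1]
13.0 0.013800608277762473 45.0 [-0.8  0.   1.6] [ 0.4773 -0.3709  0.206 ]
14.1333 0.014205801392409984 44.999427795410156 [-0.6  0.2 -2.4] [ 0.4773 -0.3707  0.2988]
15.6583 [ 0.6291 -0.0531  0.2901] [-1.80e+02 -1.00e-02 -6.04e+01] [ 0.6  0.2 -2.3]
```

View pics/f.png

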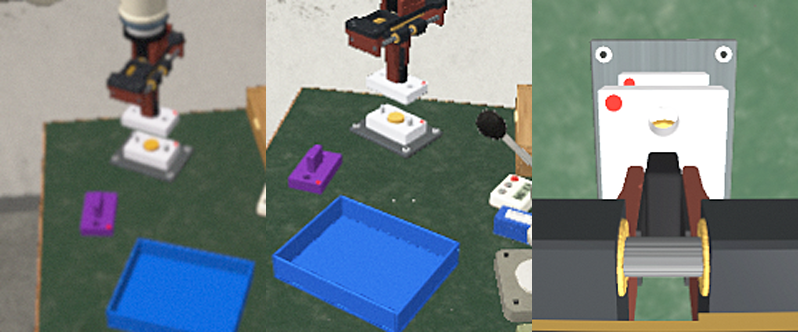

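The half is held level over the lower half. In the wrist view its red dot is at (613,102), at the same corner as the lower dot at (629,83). A quick check of the in-hand offset from the dot and the visible big hole comes before lowering.

```bash
python3 - <<'E'
from h import *
from station import r
c=r.sense();s=r.snapshot("wrist");p=c["tcp_pos"];zt=p[2]-.184
im=s["frame"].astype(int);R,G,B=im[...,0],im[...,1],im[...,2]
a=np.radians(c["orientation"][2]);M=np.array([[np.cos(a),np.sin(a)],[-np.sin(a),np.cos(a)]])
for q in blobs((R>150)&(G<110)&(B<110),2,4):
    print(q[0],q[1],(M@(ray(s,[q[0]],zt)[0]-p[:2])*1000).round(1))
N=np.zeros(R.shape,bool);N[140:250,190:300]=1
q=blobs((im.min(2)>190)&N)[0][2].astype(np.uint8)
ct=max(cv2.findContours(q,0,1)[0],key=len)[:,0]
l=(ray(s,ct,zt)-p[:2])@M.T*1000
print(l.max(0).round(1),l.min(0).round(1))
for e in(l[(l[:,1]>15)&(l[:,0]<25)&(l[:,0]>-20)],l[(l[:,1]<-15)&(l[:,0]<25)&(l[:,0]>-20)]):
    print(len(e),e.mean(0).round(1),np.degrees(np.polyfit(e[:,0],e[:,1],1)[0]).round(2))
E
```

```text
[218.44859813 174.01869159] 107 [40.  22.5]
[470.65 179.9 ] 40 [  36.6 -134.4]
[53.2 29.3] [ -4.8 -27.1]
79 [ 6.5 25.5] 7.11
76 [  6.2 -23.6] -8.47
```

The in-hand offset is about zero in x, 0.5–1 mm in y, within the taper's capture range. I'll lower in guarded steps.

```bash
cat > go.py <<'E'
from h import *
from station import r
import sys
def down(zs,x=.6292,y=-.0518,yaw=-60.3,fmax=14):
    for z in zs:
        r.servo_line([x,y,z],[180,0,yaw],speed=.05);r.wait(.1);s=r.sense()
        print(round(s["clock"],1),z,s["tcp_pos"].round(4),s["contact_force"].round(1),s["torque"].round(2),s["orientation"][2].round(2))
        if s["contact_force"][2]>fmax or np.hypot(*s["contact_force"][:2])>15: print("STOP");break
E
python3 -c "
from go import *
s=[r.sense()['tcp_pos'] for _ in range(1)];print(s)
down([.256,.250,.246,.242,.239])"
```

```text
[array([ 0.62913807, -0.05233148,  0.2900272 ])]
16.8 0.256 [ 0.6293 -0.0518  0.2566] [ 0.   0.2 -2.7] [ 0.15  0.04 -0.01] -60.3
17.2 0.25 [ 0.6292 -0.0518  0.2499] [-0.3  0.2 -2.3] [0.09 0.08 0.02] -60.3
17.5 0.246 [ 0.6292 -0.0518  0.2459] [-0.2  0.7 -1.6] [0.11 0.04 0.02] -60.3
17.9 0.242 [ 0.6292 -0.0518  0.2418] [-0.1  0.  -2.3] [ 0.11  0.08 -0.01] -60.3
18.2 0.239 [ 0.6292 -0.0518  0.2389] [-0.2  0.8 -2.8] [ 0.18  0.04 -0.02] -60.3
```

The dowels have entered the holes with no side force. Now pressing against the ejector.

```bash
python3 -c "
from go import *
down([.237,.235,.233,.232,.2315,.231,.2305,.230],fmax=17)"
```

```text
18.6 0.237 [ 0.6293 -0.0518  0.2377] [0.4 0.6 0.4] [0.11 0.13 0.05] -60.3
18.9 0.235 [ 0.6294 -0.0518  0.2355] [ 0.4 -1.   3.3] [ 0.08  0.01 -0.01] -60.3
19.3 0.233 [ 0.6293 -0.0518  0.2333] [ 1.  -0.8  4.9] [ 0.07 -0.05 -0.02] -60.3
19.6 0.232 [ 0.6293 -0.0519  0.2324] [ 1.1 -0.4  5.2] [ 0.04 -0.08  0.03] -60.3
20.0 0.2315 [ 0.6293 -0.0518  0.2321] [ 0.5 -0.8  5.8] [0.08 0.06 0.01] -60.3
20.3 0.231 [ 0.6293 -0.0518  0.232 ] [-0.1  0.6  7.2] [0.1  0.27 0.06] -60.3
20.7 0.2305 [ 0.6293 -0.0518  0.232 ] [-0.9 -0.3  9.2] [ 0.15  0.47 -0.01] -60.3
21.0 0.23 [ 0.6293 -0.0518  0.232 ] [-2.7  0.4 11.9] [ 0.15  0.65 -0.  ] -60.3
```

```bash
python3 -c "
from go import *
down([.229,.228],fmax=22)
r.wait(.4);s=r.sense();print(s['contact_force'].round(1),s['torque'].round(2),s['opening'],s['gripper_force'],s['tcp_pos'].round(4),s['orientation'].round(2))
a=r.snapshot('scene')['frame'];b=r.snapshot('side')['frame'];w=r.snapshot('wrist')['frame']
save('g.png',np.hstack([cv2.resize(a[85:155,205:275],(266,266),interpolation=2),cv2.resize(b[85:155,235:305],(266,266),interpolation=2),cv2.resize(w[100:292,160:352],(266,266),interpolation=2)]))"
```

```text
21.4 0.229 [ 0.6292 -0.0518  0.232 ] [-4.8 -0.  15.5] [ 0.24  1.1  -0.02] -60.3
21.7 0.228 [ 0.6292 -0.0518  0.232 ] [-6.4  0.7 18.2] [ 0.27  1.47 -0.  ] -60.3
[-7.1  0.7 19.9] [ 0.23  1.48 -0.06] 0.013833197111166439 45.01425325870514 [ 0.6292 -0.0518  0.2319] [-1.799e+02 -9.000e-02 -6.030e+01]
```

View pics/g.png

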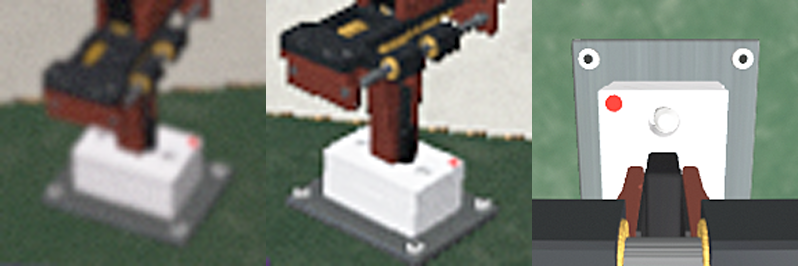

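The pictures show the halves flush, with no gap between them, and the big dowel inside the big hole at (664,121) in the wrist view. The position stays at z = 0.232 under about 20 N, so the mould is shut.

```bash
python3 -c "
from station import r
print(r.hand_in())"
```

```text
the job is handed in; nothing more can be done
None
```

I set the aluminium upper half on the dowels with the red dots at the same corner, pressed it shut under about 20 N, and handed in at about 22 s with the bar still gripped.

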